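Open the combination padlock and lift it off the lock-box

TASK

Turn the padlock's black dial until its white line clicks into line with the red dot, and only then pull the steel shackle straight out of the brass body to its stop. Then take the opened lock by its dial, lift it level off the green box and finish still holding it up, at least ten centimetres above where it lay, with the shackle still pulled out; do not knock over or shift the cup, the salve tin or the brass weight.

Things in the scene. Friction and masses are not known exactly. Their poses are not given: they have to be found in the camera images.
- lockbox: green steel lock-box, fixed, lid top 50 mm above the table. Origin at table height straight under the dial's axis; the box spans x -78..+78, y -58..+98 mm in its own frame. Its -y axis is the way the shackle pulls out. The padlock lies in a steel nest on the lid (floor 58 mm above the table, rim 7 mm high, 1 mm play): it cannot turn or slide there, and its axes are the box's
- lock_centre (a point): point on the dial's axis half-way up the padlock's brass body, 71 mm above the table at the start. Body 64 mm in x, y from -35 to +27 mm, 26 mm high; loose; whole lock about 0.28 kg. Axes as the box's: z up along the dial's axis, -y towards the shackle. With the shackle out it lifts straight up out of the nest
- dial_grip (a point): centre of the dial's black grip bar, on the dial's axis, 32.5 mm above lock_centre. Bar 36 mm long, 14 mm thick, 26 mm high, on a round skirt 39 mm across whose top is 13 mm below this point and 6.5 mm above the brass. y runs along the bar, the white line is at its -y end; pinch it across its 14 mm (its x axis)
- dial_mark (a point): outer end of the white line, on the top of the grip bar at its end, 18 mm from the dial's axis
- red_dot (a point): red dot 5 mm across on the top face of the brass body, 24.5 mm from the dial's axis towards the shackle
- dial (a joint): angle of the dial in the lock body, rad, counter-clockwise positive seen from above; 0 = white line at the red dot. Spring clicks every 0.419 rad, one at 0; about 0.1 N m turns it. It starts 0.6 to 1.5 rad counter-clockwise of the dot: turn it clockwise. The shackle is free only within about 0.12 rad of 0, else blocked inside
- shackle (a joint): how far the shackle is pulled out in m: 0 shut, 0.024 at its stop. It slides with about 1.5 N of friction and stays where it is left. Pulled out, its free leg has left the staple
- shackle_bow (a point): middle of the shackle's cross bar, a steel bar 8 mm thick along the lock's x with its centre 71 mm above the table; 80 mm from the dial's axis when shut, just beyond the edge of the lid. The two legs lie 42 mm apart (34 mm clear between them); pinch the bar along the lock's y, one finger inside the loop (26 mm clear to the staple), and pull along the lock's -y
- staple (a point): top of the small steel staple on the lid that bridges the shackle's free leg (the leg on the lock's +x side) 49.5 mm from the dial's axis, 83 mm above the table; while the shackle is shut it holds the lock down
- cup_mid (a point): centre of a small white cup, 60 mm across, 52 mm high, loose bystander
- salve_tin_mid (a point): centre of a round brass-coloured salve tin, 55 mm across, 22 mm high, loose bystander
- weight_100_mid (a point): centre of a brass knobbed weight, 27 mm across, 30 mm high, loose bystander
Things that resemble listed ones, but are neither listed nor needed, are in the scene too. Leave any pink look-alike of the part that bears lock_centre alone.

How it is judged:
On the way, in this order (a step that is already met when the one before it is completed fails the run):
1. the white line stands at the red dot (within 0.12 rad) while the shackle is still shut and the lock lies in its nest (value of joint dial between -0.12 and 0.12 rad and value of joint shackle below 0.006 m and distance between lock_centre and lockbox below 0.077 m), for 0.2 s.
2. the shackle is pulled out to its stop (20 mm or more) while the lock lies in its nest (value of joint shackle above 0.02 m and distance between lock_centre and lockbox below 0.077 m), for 0.2 s.
At the end, for the whole second after the job is handed in: The fingers hold the lock by its dial, still (under 0.03 m/s), at least 95 mm above where it lay, level within 0.3 rad, the shackle still out by 18 mm or more, and the lock touches nothing of the box (z of lock_centre in the frame of lockbox above 0.166 m and value of joint shackle above 0.018 m and angle between lock_centre's own z axis and vertical below 0.3 rad and contact force between the fingers and dial above 2 N and contact force between padlock and lockbox below 0.2 N and linear speed of padlock below 0.03 m/s); the arm keeps its last pose, push and grip.
It fails at once if the cup, the salve tin or the weight is shifted by more than 20 mm or knocked over (distance of any of cup_mid, salve_tin_mid, weight_100_mid from where it was at the start of the episode above 0.02 m or angle between any of cup_mid, salve_tin_mid, weight_100_mid's own z axis and vertical above 0.6 rad).
It also fails if it takes over 54 s, if anything falls off the work surface, if the arm or the gripper's body presses on something with over 40 N, if the wrist force passes 120 N, or if a joint passes its speed limit or range.

ROBOT

A 6-joint arm with a two-finger parallel gripper is mounted at the origin on a cart in front of the work surface, level with it; the furniture and walls round the work are solid. World frame = base frame: x ahead of the robot, y to its left, z up, the work surface at z = 0. Lengths are in m, angles in rad, forces in N, time in s.
With the tool pointing down it reaches from about 0.225 to 0.875 m from the base axis. Payload 3.4 kg.
Tool frame: the origin (TCP) lies between the finger pads; the fingertips stand 8 mm ahead of it and the grasp point (between the pads) lies 11 mm behind it; z points along the fingers, y is the line along which they close (so a half turn about z gives the same grasp; the last joint's range is limited). The gripper opens to 85 mm and grips with 20 to 120 N. Pads are 22 mm wide; open, the fingers measure 114 mm over their backs; the gripper's body (76 mm by 85 mm) begins 54 mm behind the grasp point. The pads swing forward as they close: fully open they stand 13 mm farther back than shut.
Start: joints at [1.069, 0.276, 1.505, -0, 1.361, -0.121], TCP at [0.214, 0.534, 0.239] pointing down, gripper open.
Joint ranges: [-2.89, 2.89], [-0.75, 2.08], [0.22, 2.7], [-1.18, 4.32], [0.11, 2.71], [-2.7, 2.7]. Speed limits (rad/s): [2.57, 2.57, 3.14, 3.14, 3.14, 3.14].

INTERFACE

Orientations are given as a unit quaternion [w, x, y, z].
In Python, from rig import manip gives the robot as it stands.
- The arm moves only by the tool move_arm, never from a script. Its argument "deltas" is a list that holds one entry, the list of rows, each a list of 5 numbers: the shift along the tool's x, y, z normalised to -1 to 1, where 1 is 80 cm, then the turn about the tool's z normalised to -1 to 1, where 1 is 120 degrees, then the closure, from -1 (fully open) to 1 (shut). In form: [[[tx, ty, tz, twist, grip], ...]]. A call has 1 to 12 rows; each row is the pose to reach, as a shift and turn from the pose commanded when the call began, along the tool's axes at that moment; what a row does not reach only later rows make up. A row lasts 1/10 s, in which the tool goes at most 50 mm and 8.59 degrees, less where a joint would pass 70% of its speed; a pose out of reach is approached as far as the arm can. A call with a number of a shift or a turn outside -1 to 1 is refused whole. A call with a gripper value outside its range is refused whole. The fingers move at their own pace and stop on an object; "squeeze" is the grip in N (left out, the last holds). Time passes only in rows, so rows that repeat a pose let the fingers close. It gives the time, the measured TCP pose, the force, the opening and the grip force at its end, in the units of the state.
- manip.get_state(): the state, without advancing time (a new reading comes with each control period).
- manip.get_image(name): name is "scene" or "top"; returns the picture (400x640x3 uint8, red, green, blue); there is no depth.
- manip.camera_params(name): a dict with "fx", "fy", "cx", "cy" (pixels), "dist" ([k1, k2, p1, p2, k3] as OpenCV has them; the pictures are not rectified), "R" (3x3) and "t" (3): a world point X has camera coordinates R X + t. Camera axes: x right, y down, z forward; pixel columns grow to the right and rows downward; lengths in m; the calibration is good to about 2 mm. A picture is of the moment at which its call begins. camera_params takes no time and is no camera call.
- manip.sign_off(): hands the job in; it is judged then, once.
The state is a dict: "clock": time; "qpos": joint angles; "qd": joint speeds; "effort": joint torques, N m; "position": TCP position; "ee_rot": TCP orientation; "contact_force": force on the tool from outside, world axes, zero at the start; "moment": the same for the moment, N m; "width": finger opening in m; "gripper_force": force on a finger pad.
Only numpy, scipy, OpenCV 4.12 (cv2) and the standard library are available. Lean on these libraries where they do the work, as an engineer would, in place of code of your own. Each camera call takes 0.05 s, during which the arm holds its last target. There are 200 camera calls.

## Working session

There is one attempt and no reset: what is moved stays moved. The work goes in short steps, Python scripts to look and compute and a tool call to move; the robot and the scene stay as the last step left them, time stands still between calls to the robot, and variables do not carry over. Pictures are saved under pics/ and viewed, at most 10 in all, crops included, and the job is handed in when it is done.

Besides the shell and the picture viewer there is one more tool, called after "Emit:" as name([rows], argument=value, ...), one row to a line, values as JSON. move_arm: Moves the arm, as the interface text tells. Scaled input: -1 to 1 covers 80 cm each way for a shift and 120 degrees each way for a turn. Its arguments: {"type":"object","properties":{"deltas":{"type":"array","items":{"type":"array","items":{"type":"array","items":{"type":"number","minimum":-1,"maximum":1}}}},"squeeze":{"type":"number"}},"required":["deltas"]}

```bash
mkdir -p pics
python3 - <<'E'
from rig import manip
import cv2,json
for n in("top","scene"):
    cv2.imwrite(f"pics/{n}0.png",manip.get_image(n)[:,:,::-1])
    p=manip.camera_params(n);print(n,{k:(v.tolist() if hasattr(v,'tolist') else v) for k,v in p.items()})
s=manip.get_state();print(s)
E
```

```text
top {'fx': 420.8131927918997, 'fy': 420.8131927918997, 'cx': 321.282709163924, 'cy': 201.01829397885768, 'dist': [-0.11424706009603604, 0.0, 0.0, 0.0, 0.0], 'R': [[-0.015702945440499175, -0.9996695679865111, 0.02035122468440416], [-0.9924896643898277, 0.013114156439828611, -0.12162353793669604], [0.12131646048191459, -0.022108227937446674, -0.9923676449147293]], 't': [-0.1491653052016764, 0.5349442921152437, 0.9329401387091284]}
scene {'fx': 363.73448706566785, 'fy': 363.73448706566785, 'cx': 320.1542747833531, 'cy': 195.25748217683758, 'dist': [-0.0017689675425156368, 0.0, 0.0, 0.0, 0.0], 'R': [[0.6215691900466896, -0.7830676166607106, -0.02137404318365535], [-0.5246911609120303, -0.3959093423228617, -0.7536278778828878], [0.5816794028032007, 0.479646641183688, -0.6569537060978637]], 't': [-0.43310625984077716, 0.2876397805773404, 0.6636709676276231]}
{'clock': 0.1, 'qpos': array([ 1.06898797e+00,  2.76509145e-01,  1.50600568e+00,  2.71376387e-05,
        1.36070604e+00, -1.21001961e-01]), 'qd': array([ 0.00142638,  0.00069207, -0.00209571,  0.0018162 , -0.0020815 ,
       -0.0006769 ]), 'effort': array([ 1.16174073e-03, -4.17699051e+01, -2.46406227e+01,  1.62530273e-05,
        5.84898895e-03,  2.55562547e-06]), 'position': array([0.2134841 , 0.53340484, 0.23853944]), 'ee_rot': array([-2.62069346e-04,  1.89257549e-01,  9.81927145e-01, -7.70885695e-04]), 'contact_force': array([-0.40852116, -0.23142333, -0.87869727]), 'moment': array([-0.01182377, -0.05293527,  0.0298795 ]), 'gripper_force': 0.0, 'width': 0.08575046918123466}
```

View pics/top0.png

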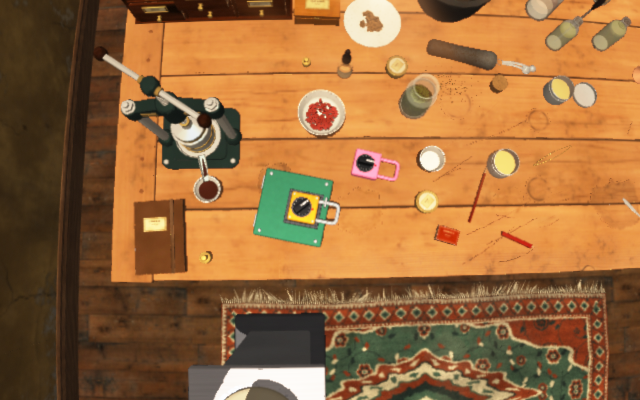

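View pics/scene0.png

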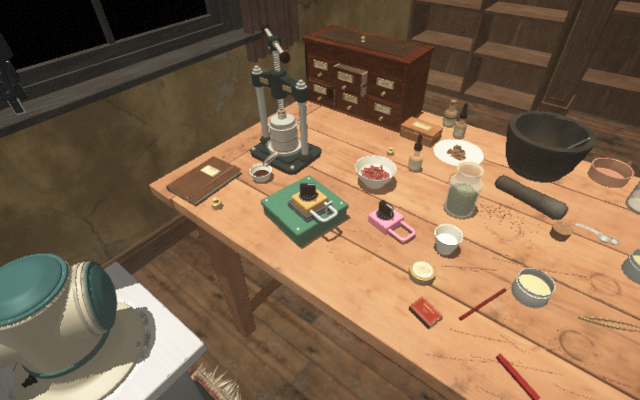

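The top view shows the yellow brass padlock on the green box (dial about (302,206), bow about (336,212)). The pink look-alike at (368,163) is not on a box, so I leave it alone. The cup is at (432,158), the salve tin at (427,201), and the weight is probably at (206,257). I'll confirm with one enlarged crop.

```bash
cat > h.py <<'E'
import numpy as np,cv2
from rig import manip
def ray(n,uv):
    p=manip.camera_params(n);K=np.array([[p['fx'],0,p['cx']],[0,p['fy'],p['cy']],[0,0,1]])
    R=np.array(p['R']);t=np.array(p['t'])
    q=cv2.undistortPoints(np.array([[uv]],float),K,np.array(p['dist']))[0,0]
    return -R.T@t, R.T@np.array([q[0],q[1],1])
def at(n,uv,z):
    c,d=ray(n,uv);return c+d*(z-c[2])/d[2]
def proj(n,X):
    p=manip.camera_params(n);K=np.array([[p['fx'],0,p['cx']],[0,p['fy'],p['cy']],[0,0,1]])
    return cv2.projectPoints(np.array(X,float).reshape(-1,3),cv2.Rodrigues(np.array(p['R']))[0],np.array(p['t']),K,np.array(p['dist']))[0][:,0]
def crop(n,u,v,w,h,k,name,im=None):
    im=manip.get_image(n) if im is None else im
    cv2.imwrite(name,cv2.resize(im[v:v+h,u:u+w,::-1],None,fx=k,fy=k,interpolation=cv2.INTER_CUBIC))
E
python3 - <<'E'
import cv2
from h import *
a=cv2.imread('pics/top0.png')[:,:,::-1];b=cv2.imread('pics/scene0.png')[:,:,::-1]
crop('top',250,165,100,85,8,'pics/topc.png',a)
crop('scene',255,170,100,75,8,'pics/scenec.png',b)
E
```

```text
(no output)
```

View pics/topc.png

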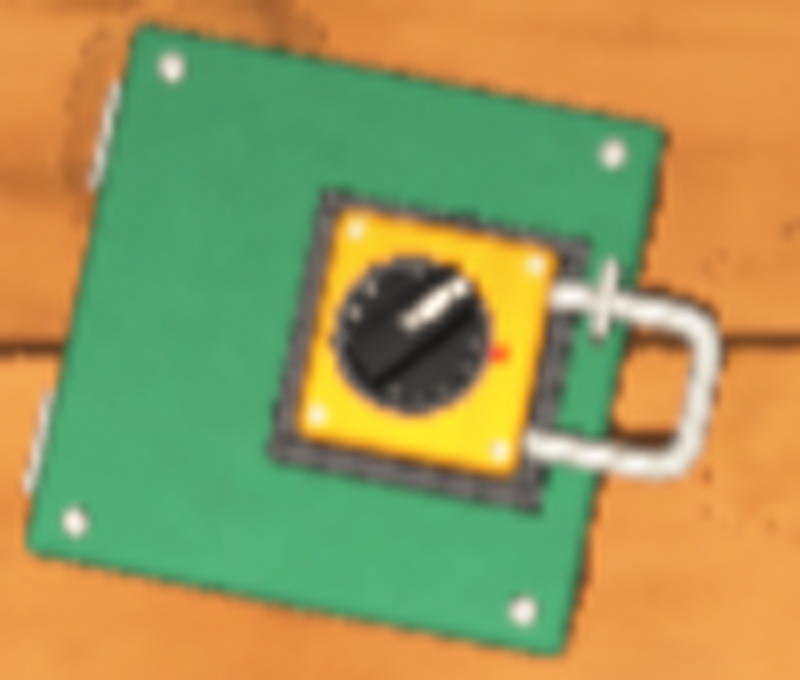

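View pics/scenec.png

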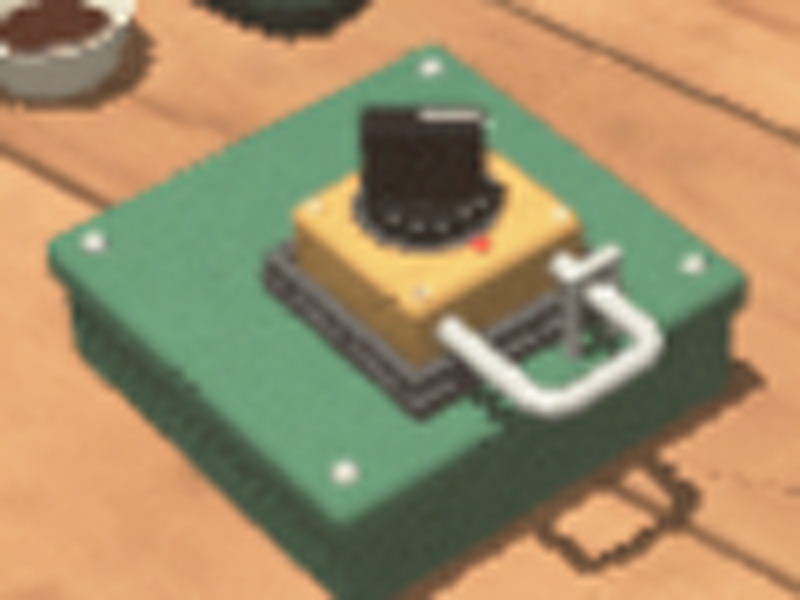

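Run:
```python
from h import *
from scipy.optimize import least_squares
f=lambda o:(lambda U:(o[0]+(U[0]+.5)/8-.5,o[1]+(U[1]+.5)/8-.5))
T=f((250,165));S=f((255,170))
obs=[('top',T(p),q) for p,q in [((140,28),(.078,.098,.05)),((662,128),(.078,-.058,.05)),((562,652),(-.078,-.058,.05)),((32,550),(-.078,.098,.05)),
 ((345,212),(.032,.027,.084)),((557,250),(.032,-.035,.084)),((516,472),(-.032,-.035,.084)),((300,435),(-.032,.027,.084)),((497,354),(0,-.0245,.084)),((703,395),(0,-.08,.074))]]
obs+=[('scene',S(p),q) for p,q in [((480,243),(0,-.0245,.084)),((583,232),(.032,-.035,.084)),((415,308),(-.032,-.035,.084)),((297,215),(-.032,.027,.084)),((430,44),(.078,.098,.05)),((50,243),(-.078,.098,.05)),((748,275),(.078,-.058,.05))]]
def W(p,q):
    c,s=np.cos(p[2]),np.sin(p[2]);return np.array([p[0]+c*q[0]-s*q[1],p[1]+s*q[0]+c*q[1],q[2]])
for sel in(('top',),('scene',),('top','scene')):
    o=[x for x in obs if x[0] in sel]
    r=least_squares(lambda p:np.concatenate([proj(n,W(p,q))[0]-u for n,u,q in o]),[.4,0,0],loss='soft_l1')
    print(sel,r.x.round(4),np.abs(r.fun).reshape(-1,2).round(1).tolist())
    p=r.x
m=at('top',T((463,288)),.1165);d=m[:2]-p[:2]
c,s=np.cos(p[2]),np.sin(p[2]);l=np.array([c*d[0]+s*d[1],-s*d[0]+c*d[1]]);print('mark',l,np.linalg.norm(l),'dial',np.arctan2(l[0],-l[1]))
for n,u,z in[('cup',(432,158),.04),('tin',(427,201),.018),('wt',(206,257),.02),('pink',(366,163),.03)]:print(n,at('top',u,z).round(3))
st=manip.get_state();from scipy.spatial.transform import Rotation as Ro
print(Ro.from_quat(np.roll(st['ee_rot'],-1)).as_matrix().round(3))
```

```text
('top',) [ 0.5146 -0.1122 -0.2042] [[0.8, 1.1], [1.1, 0.8], [0.7, 1.4], [1.4, 0.8], [0.6, 0.9], [0.7, 0.3], [0.3, 0.7], [0.8, 0.1], [0.7, 0.1], [0.2, 0.2]]
('scene',) [ 0.5116 -0.113  -0.2047] [[0.1, 0.8], [0.7, 1.6], [0.1, 1.4], [1.5, 0.7], [0.4, 0.8], [1.8, 0.0], [0.8, 0.1]]
('top', 'scene') [ 0.5139 -0.1122 -0.2026] [[0.9, 0.8], [1.0, 0.6], [0.8, 1.6], [1.4, 1.2], [0.7, 0.6], [0.7, 0.0], [0.3, 1.0], [0.8, 0.3], [0.7, 0.4], [0.2, 0.5], [0.4, 0.2], [1.0, 2.2], [0.5, 0.7], [1.1, 1.3], [0.6, 1.3], [1.3, 0.5], [1.1, 0.6]]
mark [ 0.01270278 -0.01145769] 0.01710669828134542 dial 0.8368867285686631
cup [ 0.63  -0.418  0.04 ]
tin [ 0.531 -0.407  0.018]
wt [0.408 0.111 0.02 ]
pink [ 0.622 -0.263  0.03 ]
[[-0.928  0.372 -0.001]
 [ 0.372  0.928 -0.001]
 [ 0.    -0.002 -1.   ]]
```

Emit:
move_arm([
  [[-0.325,-0.305,0,0.13,-1],[-0.325,-0.305,0,0.13,-1],[-0.325,-0.305,0,0.13,-1],[-0.325,-0.305,0,0.13,-1],[-0.325,-0.305,0,0.13,-1],[-0.325,-0.305,0,0.13,-1],[-0.325,-0.305,0,0.13,-1],[-0.325,-0.305,0,0.13,-1],[-0.325,-0.305,0,0.13,-1],[-0.325,-0.305,0,0.13,-1],[-0.325,-0.305,0,0.13,-1],[-0.325,-0.305,0,0.13,-1]],
], squeeze=40)

```text
clock: 1.3
position: [0.3638, 0.2119, 0.2392]
ee_rot: [-0.0, 0.32, 0.948, 0.0]
contact_force: [-0.5, -0.4, -0.1]
width: 0.0856
gripper_force: 0.0
```

```bash
cat >> h.py <<'E'
from scipy.spatial.transform import Rotation as Ro
B=np.array([.5139,-.1122]);YAW=-.2026
def box(x,y,z):
    c,s=np.cos(YAW),np.sin(YAW);return np.array([B[0]+c*x-s*y,B[1]+s*x+c*y,z])
def plan(target,yang):
    s=manip.get_state();R=Ro.from_quat(np.roll(s['ee_rot'],-1)).as_matrix()
    a=np.arctan2(R[1,1],R[0,1]);d=R.T@(np.array(target)-s['position'])
    tw=(a-yang+np.pi)%(2*np.pi)-np.pi
    print('t',round(s['clock'],2),'pos',s['position'].round(4),'yang',a.round(3),'F',s['contact_force'].round(1),'M',s['moment'].round(2),'w',round(s['width'],4),'g',round(s['gripper_force'],1),'q',s['qpos'].round(2))
    print('norm',(d/.8).round(4),'twist',round(np.degrees(tw)/120,4))
E
python3 -c "
from h import *
plan(box(0,0,.18),YAW+.838)"
```

```text
t 1.3 pos [0.3638 0.2119 0.2392] yang 0.92 F [-0.5 -0.4 -0.1] M [ 0.04  0.06 -0.01] w 0.0856 g 0.0 q [ 0.36  0.04  1.8   0.    1.3  -0.56]
norm [-0.3947 -0.2088  0.0738] twist 0.136
```

Emit:
move_arm([
  [[-0.395,-0.209,0,0.136,-1],[-0.395,-0.209,0,0.136,-1],[-0.395,-0.209,0,0.136,-1],[-0.395,-0.209,0,0.136,-1],[-0.395,-0.209,0,0.136,-1],[-0.395,-0.209,0,0.136,-1],[-0.395,-0.209,0,0.136,-1],[-0.395,-0.209,0,0.136,0.2],[-0.395,-0.209,0.074,0.136,0.2],[-0.395,-0.209,0.074,0.136,0.2],[-0.395,-0.209,0.074,0.136,0.2],[-0.395,-0.209,0.074,0.136,0.2]],
])

```text
clock: 2.5
position: [0.5146, -0.1132, 0.1813]
ee_rot: [0.001, 0.451, 0.892, 0.0]
contact_force: [0.5, 0.3, 0.4]
width: 0.0344
gripper_force: 0.0
```

```bash
python3 -c "
from h import *
plan(box(0,0,.102),YAW+.838)
a=manip.get_image('top');b=manip.get_image('scene')
h=np.hstack([a[150:250,240:370],b[130:230,250:380]])
cv2.imwrite('pics/hov.png',cv2.resize(h[:,:,::-1],None,fx=3,fy=3,interpolation=cv2.INTER_CUBIC))"
```

```text
t 2.5 pos [ 0.5146 -0.1132  0.1813] yang 0.635 F [0.5 0.3 0.4] M [-0.01 -0.   -0.01] w 0.0344 g 0.0 q [-0.35  0.24  1.7   0.    1.2  -0.98]
norm [0.0017 0.     0.0991] twist -0.0004
```

View pics/hov.png

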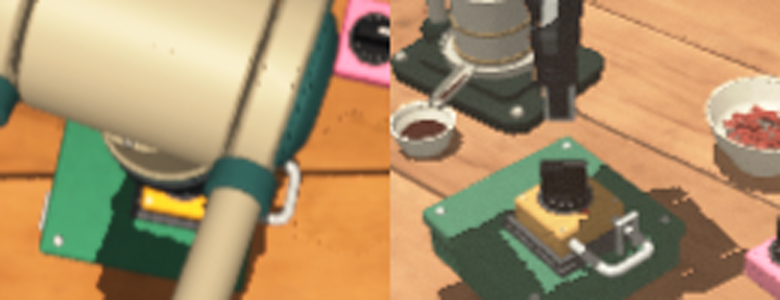

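The arm covers the lock from above. In the scene half of the crop, the gripper hangs at about (557,110), over the dial at about (563,175). I'll descend and pinch.

Emit:
move_arm([
  [[0.002,0,0.04,0,0.2],[0.002,0,0.08,0,0.2],[0.002,0,0.099,0,0.2],[0.002,0,0.099,0,0.2],[0.002,0,0.099,0,1],[0.002,0,0.099,0,1],[0.002,0,0.099,0,1],[0.002,0,0.099,0,1],[0.002,0,0.099,0,1],[0.002,0,0.099,0,1]],
])

```text
clock: 3.6
position: [0.5143, -0.1132, 0.1027]
ee_rot: [0.002, 0.452, 0.892, 0.0]
contact_force: [1.2, 1.0, 7.0]
width: 0.013
gripper_force: 43.5
```

```bash
python3 -c "
from h import *
plan(box(0,0,.102),YAW)"
```

```text
t 3.6 pos [ 0.5143 -0.1132  0.1027] yang 0.633 F [1.2 1.  7. ] M [0.12 0.03 0.04] w 0.013 g 43.5 q [-0.35  0.32  1.82  0.    1.   -0.98]
norm [0.0013 0.0003 0.0009] twist 0.3989
```

Emit:
move_arm([
  [[0,0,-0.001,0.06,1],[0,0,-0.001,0.12,1],[0,0,-0.001,0.18,1],[0,0,-0.001,0.24,1],[0,0,-0.001,0.3,1],[0,0,-0.001,0.36,1],[0,0,-0.001,0.4,1],[0,0,-0.001,0.4,1],[0,0,-0.001,0.4,1],[0,0,-0.001,0.4,1],[0,0,-0.001,0.4,1]],
])

```text
clock: 4.7
position: [0.5133, -0.1134, 0.1027]
ee_rot: [0.001, 0.775, 0.632, 0.0]
contact_force: [-0.5, -0.5, 6.0]
width: 0.0132
gripper_force: 43.4
```

```bash
python3 -c "
from h import *
plan(box(0,0,.102),YAW)"
```

```text
t 4.7 pos [ 0.5133 -0.1134  0.1027] yang -0.203 F [-0.5 -0.5  6. ] M [-0.23  0.28 -0.02] w 0.0132 g 43.4 q [-0.35  0.32  1.82 -0.    1.01 -0.15]
norm [0.0016 0.0004 0.0009] twist -0.0
```

Emit:
move_arm([
  [[0,0,0,0,0.2],[0,0,0,0,0.2],[0,0,0,0,0.2],[0,0,-0.06,0,0.2],[0,0,-0.1,0,0.2],[0,0,-0.1,0,0.2]],
])

```text
clock: 5.3
position: [0.5159, -0.1138, 0.1861]
ee_rot: [0.004, 0.776, 0.631, 0.003]
contact_force: [-0.5, -0.9, -0.9]
width: 0.0343
gripper_force: 0.0
```

```bash
python3 -c "
from h import *
plan(box(0,-.080,.18),YAW-np.pi/2)"
```

```text
t 5.3 pos [ 0.5159 -0.1138  0.1861] yang -0.204 F [-0.5 -0.9 -0.9] M [-0.02 -0.09  0.04] w 0.0343 g 0.0 q [-0.35  0.24  1.7   0.    1.2  -0.14]
norm [-0.0986 -0.0028  0.0077] twist 0.7492
```

Emit:
move_arm([
  [[-0.099,-0.003,0,0.75,0.53],[-0.099,-0.003,0,0.75,0.53],[-0.099,-0.003,0,0.75,0.53],[-0.099,-0.003,0,0.75,0.53],[-0.099,-0.003,0,0.75,0.53],[-0.099,-0.003,0,0.75,0.53],[-0.099,-0.003,0,0.75,0.53],[-0.099,-0.003,0,0.75,0.53],[-0.099,-0.003,0,0.75,0.53],[-0.099,-0.003,0,0.75,0.53],[-0.099,-0.003,0,0.75,0.53],[-0.099,-0.003,0,0.75,0.53]],
])

```text
clock: 6.5
position: [0.4938, -0.1895, 0.1806]
ee_rot: [-0.001, 0.995, -0.102, -0.001]
contact_force: [0.0, -0.1, 0.5]
width: 0.0197
gripper_force: 0.0
```

```bash
python3 -c "
from h import *
plan(box(0,-.080,.064),YAW-np.pi/2)
a=manip.get_image('top');b=manip.get_image('scene')
h=np.hstack([a[165:250,250:350],b[165:250,255:355]])
cv2.imwrite('pics/hov2.png',cv2.resize(h[:,:,::-1],None,fx=4,fy=4,interpolation=cv2.INTER_CUBIC))"
```

```text
t 6.5 pos [ 0.4938 -0.1895  0.1806] yang -1.775 F [ 0.  -0.1  0.5] M [-0.09 -0.04 -0.  ] w 0.0197 g 0.0 q [-0.5   0.25  1.7   0.    1.2   1.28]
norm [0.0054 0.0004 0.1457] twist -0.0008
```

View pics/hov2.png

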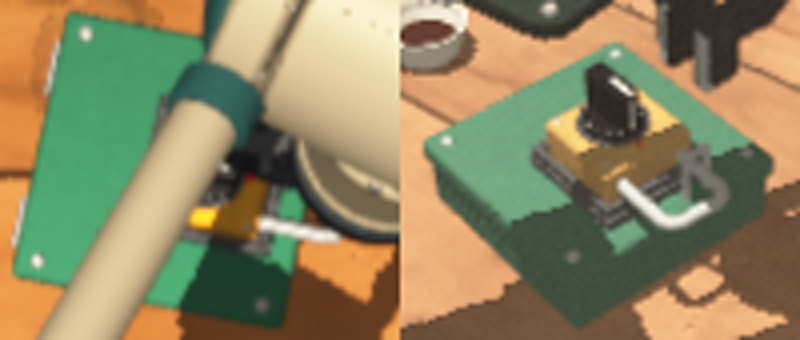

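The scene half of the crop shows the dial turned, with the white line's end at about (632,98) and the red dot at (638,143). I'll check that against projections of the possible click angles.

```bash
python3 -c "
from h import *
for a in(-.42,-.2,0,.2,.42):
    print(a,((proj('scene',[box(r*np.sin(a),-r*np.cos(a),.1165) for r in(.003,.018)])-[255,165])*4+[400,0]).round(0).tolist())
print(((proj('scene',box(0,-.0245,.084))-[255,165])*4+[400,0]))"
```

```text
-0.42 [[612.0, 80.0], [619.0, 96.0]]
-0.2 [[614.0, 80.0], [626.0, 94.0]]
0 [[614.0, 79.0], [631.0, 92.0]]
0.2 [[615.0, 79.0], [635.0, 89.0]]
0.42 [[616.0, 78.0], [639.0, 85.0]]
[[640.0061146  140.45636821]]
```

The line matches 0 rad, so I'll go down over the bow and pinch it.

Emit:
move_arm([
  [[0.005,0,0.05,0,0.53],[0.005,0,0.1,0,0.53],[0.005,0,0.125,0,0.53],[0.005,0,0.135,0,0.53],[0.005,0,0.145,0,0.53],[0.005,0,0.145,0,0.53]],
])

```text
clock: 7.2
position: [0.4984, -0.1907, 0.0655]
ee_rot: [-0.0, 0.995, -0.102, -0.0]
contact_force: [-0.6, -0.6, -0.4]
width: 0.0201
gripper_force: 0.0
```

```bash
python3 -c "
from h import *
plan(box(0,-.080,.064),YAW-np.pi/2)"
```

```text
t 7.2 pos [ 0.4984 -0.1907  0.0655] yang -1.775 F [-0.6 -0.6 -0.4] M [ 0.02 -0.02  0.01] w 0.0201 g 0.0 q [-0.5   0.37  1.84  0.    0.93  1.28]
norm [-0.0008 -0.0001  0.0019] twist -0.0009
```

No contact, so I'll close on the bar.

Emit:
move_arm([
  [[0,0,0,0,1],[0,0,0,0,1],[0,0,0,0,1],[0,0,0,0,1]],
])

```text
clock: 7.6
position: [0.4993, -0.1911, 0.0665]
ee_rot: [0.0, 0.995, -0.102, 0.001]
contact_force: [0.9, -0.3, 0.4]
width: 0.0064
gripper_force: 38.4
```

Emit:
move_arm([
  [[0,0.006,0,0,1],[0,0.012,0,0,1],[0,0.018,0,0,1],[0,0.024,0,0,1],[0,0.03,0,0,1],[0,0.031,0,0,1],[0,0.031,0,0,1],[0,0.031,0,0,1]],
])

```text
clock: 8.4
position: [0.4935, -0.2148, 0.0656]
ee_rot: [-0.0, 0.995, -0.103, 0.0]
contact_force: [3.4, 3.3, 1.0]
width: 0.0064
gripper_force: 38.5
```

```bash
python3 -c "
from h import *
plan(box(0,-.104,.064),YAW-np.pi/2)"
```

```text
t 8.4 pos [ 0.4935 -0.2148  0.0656] yang -1.776 F [3.4 3.3 1. ] M [ 0.47 -0.67 -0.13] w 0.0064 g 38.5 q [-0.54  0.38  1.83  0.    0.93  1.24]
norm [-0.0009 -0.0007  0.002 ] twist -0.0014
```

Emit:
move_arm([
  [[0,0.002,0,0,1],[0,0.002,0,0,1],[0,0,0,0,0.53],[0,0,0,0,0.53],[0,0,0,0,0.53],[0,0,-0.05,0,0.53],[0,0,-0.1,0,0.53],[0,0,-0.15,0,0.53],[0,0,-0.15,0,0.53]],
])

```text
clock: 9.3
position: [0.496, -0.2173, 0.1913]
ee_rot: [0.003, 0.995, -0.102, 0.005]
contact_force: [0.1, -0.7, -0.5]
width: 0.0206
gripper_force: 0.0
```

```bash
python3 -c "
from h import *
plan(box(0,0,.185),YAW)
b=manip.get_image('scene')
crop('scene',255,165,100,85,6,'pics/out.png',b)
for y in(-.08,-.104): print(((proj('scene',box(0,y,.071))-[255,165])*6).round(0))"
```

```text
t 9.3 pos [ 0.496  -0.2173  0.1913] yang -1.776 F [ 0.1 -0.7 -0.5] M [-0.04  0.03 -0.02] w 0.0206 g 0.0 q [-0.54  0.25  1.66 -0.    1.22  1.24]
norm [-0.0049 -0.1332  0.0073] twist -0.7511
[[455. 311.]]
[[498. 346.]]
```

View pics/out.png

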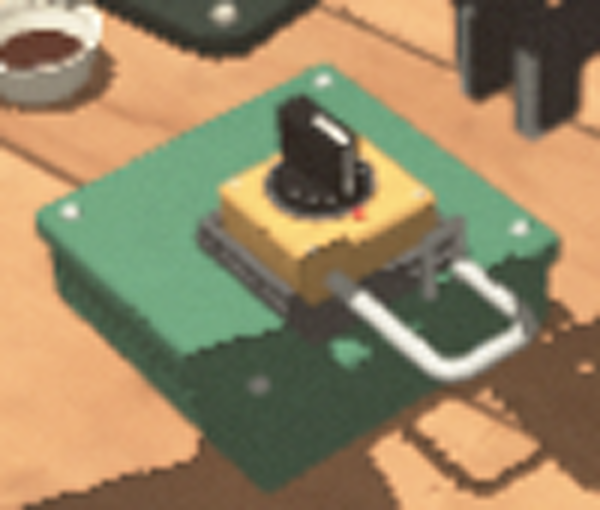

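The bow's middle is at about (492,348) in the crop, where (498,346) is predicted for full travel. The free leg has left the staple. Next I'll go back to the dial.

Emit:
move_arm([
  [[-0.005,-0.133,0,-0.75,0.2],[-0.005,-0.133,0,-0.75,0.2],[-0.005,-0.133,0,-0.75,0.2],[-0.005,-0.133,0,-0.75,0.2],[-0.005,-0.133,0,-0.75,0.2],[-0.005,-0.133,0,-0.75,0.2],[-0.005,-0.133,0,-0.75,0.2],[-0.005,-0.133,0,-0.75,0.2],[-0.005,-0.133,0,-0.75,0.2],[-0.005,-0.133,0,-0.75,0.2],[-0.005,-0.133,0,-0.75,0.2],[-0.005,-0.133,0,-0.75,0.2]],
], squeeze=80)

```text
clock: 10.55
position: [0.5097, -0.1099, 0.184]
ee_rot: [-0.001, 0.776, 0.631, -0.001]
contact_force: [-0.1, -0.3, 0.1]
width: 0.0342
gripper_force: 0.0
```

```bash
python3 -c "
from h import *
plan(box(0,0,.102),YAW)"
```

```text
t 10.55 pos [ 0.5097 -0.1099  0.184 ] yang -0.205 F [-0.1 -0.3  0.1] M [-0.01  0.02  0.04] w 0.0342 g 0.0 q [-0.35  0.24  1.7  -0.    1.2  -0.14]
norm [-0.0017  0.0062  0.1024] twist -0.0012
```

Emit:
move_arm([
  [[-0.002,0.006,0.04,0,0.2],[-0.002,0.006,0.08,0,0.2],[-0.002,0.006,0.102,0,0.2],[-0.002,0.006,0.102,0,0.2],[-0.002,0.006,0.102,0,0.2],[-0.002,0.006,0.102,0,1],[-0.002,0.006,0.102,0,1],[-0.002,0.006,0.102,0,1],[-0.002,0.006,0.102,0,1],[-0.002,0.006,0.102,0,1]],
])

```text
clock: 11.55
position: [0.5148, -0.1128, 0.1051]
ee_rot: [0.0, 0.776, 0.631, -0.0]
contact_force: [-4.7, -1.1, 6.4]
width: 0.0121
gripper_force: 79.8
```

Firmly gripped. Now I'll lift slowly, straight up to about 130 mm.

Emit:
move_arm([
  [[0,0,-0.008,0,1],[0,0,-0.016,0,1],[0,0,-0.024,0,1],[0,0,-0.034,0,1],[0,0,-0.05,0,1],[0,0,-0.07,0,1],[0,0,-0.09,0,1],[0,0,-0.11,0,1],[0,0,-0.13,0,1],[0,0,-0.15,0,1],[0,0,-0.165,0,1],[0,0,-0.165,0,1]],
])

```text
clock: 12.75
position: [0.5166, -0.1129, 0.2382]
ee_rot: [0.002, 0.776, 0.631, 0.001]
contact_force: [-0.2, -0.3, -3.0]
width: 0.012
gripper_force: 78.7
```

Emit:
move_arm([
  [[0,0,0,0,1],[0,0,0,0,1],[0,0,0,0,1],[0,0,0,0,1],[0,0,0,0,1]],
])

```text
clock: 13.25
position: [0.5152, -0.1125, 0.2357]
ee_rot: [-0.0, 0.776, 0.631, -0.0]
contact_force: [-0.4, 0.7, -2.7]
width: 0.0124
gripper_force: 78.7
```

```bash
python3 -c "
from h import *
plan(box(0,0,.102),YAW)
crop('scene',230,80,160,150,4,'pics/up.png')"
```

```text
t 13.25 pos [ 0.5152 -0.1125  0.2357] yang -0.205 F [-0.4  0.7 -2.7] M [ 0.02 -0.01  0.06] w 0.0124 g 78.7 q [-0.35  0.21  1.61  0.    1.33 -0.14]
norm [-0.     -0.0016  0.1671] twist -0.0011
```

View pics/up.png

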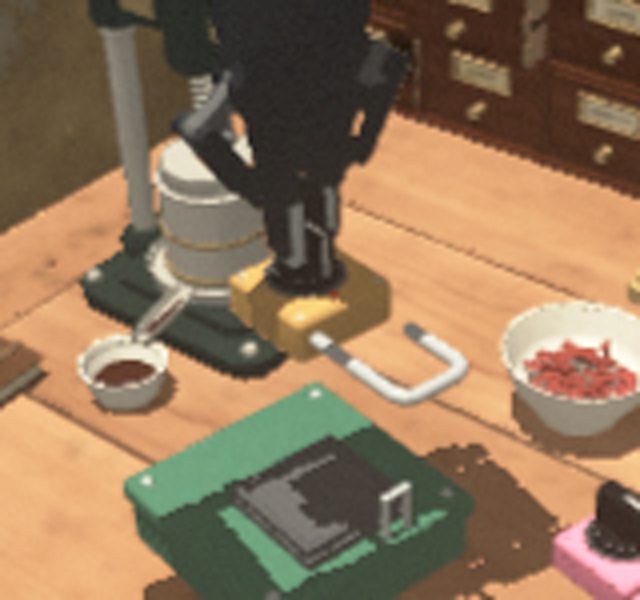

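The lock hangs level in the fingers (body about (310,300) in the crop) with the shackle out at about (410,370), well above the empty nest. The measured rise is 130 mm, so I'm handing in.

```bash
python3 -c "
from rig import manip
print(manip.sign_off())"
```

```text
the job is handed in; nothing more can be done
None
```

The dial was turned to the red dot, the shackle pulled to its stop, and the lock lifted by its dial to about 130 mm above its nest and held level with the shackle out; the job is handed in, but no verdict came back.

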